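# Click the empty cup under the tumbler and empty out its polished stones

### The job

At the bead counter, turn the turntable by one of its two upright handles, reaching in at a slant under the lamp bar, until the empty open cup has clicked home under the tumbler's hopper. Then turn the tumbler drum by its crank until its opening faces straight down and all three stones have dropped into that cup. Leave the cup standing under the hopper, keep your fingers off it and off the two lidded jars, which stay standing in their places, and leave the other things on the counter alone.

Things in the scene. Friction and masses are not known exactly. Their poses are not given: they have to be found in the camera images.
- machine: Fixed bead station on a grey base plate 420 x 420 x 15 mm, turned a little either way. Origin on the counter (z 0) under the turntable's axis; +x away from the robot, +y left, z up; offsets below are mm in these axes. Also on it: a column 34 x 26 at x 0, y 178, up to z 185, and a detent housing 45 x 34 at x 166, y 0, up to z 41.
- lamp_bar (a point): centre of the aluminium lamp bar that runs along x above the turntable's right edge: x -190 to 190, y -141 to -85, z 213 to 234, on two posts of radius 8 at x -175 and 175, y -113. It overhangs the two right-hand handles: take them with the tool slanted 35 to 45 degrees, fingers pointing down and to the left (+y), coming from the right beneath the bar.
- hopper_outlet (a point): centre of the outlet (46 x 46 mm) of the steel hopper, at x 0, y 90, z 101; its four walls slope up to an opening 132 (x) x 100 (y) at z 150, under the drum
- turntable_axis (a point): point on the turntable's vertical axis, in its upper face (z 47). Round aluminium table, radius 145 mm; six pockets at radius 90, at 30, 90, .. 330 degrees from the machine's +x (plus the joint value), each between four locating pins 8 mm high; the pocket at 90 degrees (left) is the one under the hopper
- turntable (a joint): turntable angle about the vertical, rad, anticlockwise from above positive; starts at 0, in a click. Clicks every 60 degrees (1.047), held by a sprung ball: about 6 N at a handle to leave one and again to enter the next; it pulls itself in over the last 4 degrees either side; between clicks it turns almost freely and stays put.
- handle4 (a point): one of the two equal upright handles on the turntable: dark steel post 14 mm in diameter, from z 47 to z 112 at radius 130 mm; this point is on its axis 14 mm below its top (z 98). At the start this one is at 240 degrees from the machine's +x: under the lamp bar, the one nearer the robot.
- handle5 (a point): the same on the other handle, which at the start is at 300 degrees, under the lamp bar, farther from the robot; a one-click turn carries one of these two to the place of the other
- cup: empty open aluminium cup, 66 mm outside diameter, 44 mm tall, wall 2 mm, floor 3 mm, loose in a pocket; origin under its centre, z up. It starts in the pocket just before or just after the one under the hopper (at 30 or at 150 degrees), one click away.
- jar_a: glass jar with flat steel lid, 66 mm diameter, 44 mm tall, loose in the pocket on the other side of the hopper from the cup; origin under its centre.
- jar_b: jar like jar_a, loose, at the start in the pocket under the hopper; the other three pockets are empty
- drop_point (a point): point on the machine straight below the hopper's outlet, at the turntable's upper face (z 47 mm)
- drum (a joint): angle of the tumbler drum about its level axis (the machine's y), rad: 0 = opening straight up, growing as its top goes away from the robot, pi = opening straight down. Starts at 0.6 to 1.1; stops at -0.2 and 3.6. Turns stiffly (about 3 N at the crank pin) and stays where it is left.
- drum_centre (a point): centre of the drum, on its axis, at x 0, y 90, z 187 mm of the machine. Hollow grey drum, about 98 mm in diameter, 82 mm long, with steel end discs of 53 mm radius; a strip of its wall 38 mm wide over the full length is missing: the opening.
- crank_pin (a point): grip point of the crank: round dark steel pin, 12 mm diameter, parallel to the drum's axis and 48 mm from it, at its right (-y) end, from y -57 to -112 of the drum centre (this point -88); crank arm and cheek at -47 to -59. It trails the opening by 105 degrees: at first up and towards the robot; with the opening down, on the far side 75 degrees from the top. Clear above.
- stone0_center (a point): centre of a round polished stone, 17 mm diameter, 10 g, loose inside the drum at the start
- stone1_center (a point): centre of a round polished stone, 17 mm diameter, 10 g, loose inside the drum at the start
- stone2_center (a point): centre of a round polished stone, 17 mm diameter, 10 g, loose inside the drum at the start
- tin: bystander: small steel can, 44 mm diameter, 45 mm tall, on the far left of the machine's base plate; origin under its centre
- bangle: bystander: brass bangle, 72 mm diameter, 12 mm high, on the counter to the right
- bangle2: bystander: wooden bangle, 68 mm diameter, 16 mm high, on the counter to the right
- bead_bowl: bystander: white bowl, 100 mm diameter, 40 mm high, on the counter to the left
- screwdriver: bystander: screwdriver 160 mm long lying on the counter to the left
- wallets: bystander: dark stack of wallets 110 x 90 x 45 mm on the counter to the right
There are look-alikes about, which are no part of the job. What is shaped like the jar_a but brown is not meant. Leave any pink look-alike of the cup alone.

How it is judged:
By the outcome, as a careful person would: the job done as asked, in the order asked, and still so for the second after the job is handed in, with the robot touching nothing.
It also fails if it takes over 64 s, if anything falls off the work surface, if the arm or the gripper's body presses on something with over 40 N, if the wrist force passes 120 N, or if a joint passes its speed limit or range.

### The arm

A 6-joint arm with a two-finger parallel gripper is mounted at the origin on the work surface. World frame = base frame: x ahead of the robot, y to its left, z up, the work surface at z = 0. Lengths are in mm, angles in degrees, forces in N, time in s.
With the tool pointing down it reaches from about 300 to 850 mm from the base axis. Payload 4.2 kg.
Tool frame: the origin (TCP) lies at the very end of the fingers, on their centre line; the grasp point (between the pads) lies env.grip_point_offset behind it (env.grip_point_offset is the distance from the TCP to the grasp point, in mm); z points along the fingers, y is the direction in which the jaws open and shut (so a half turn about z gives the same grasp; the last joint's range is limited). The gripper opens to 91 mm and grips with 3 to 60 N. Pads are 32 mm wide; open, the fingers measure 118 mm over their backs; the gripper's body (76 mm by 178 mm) begins 60 mm behind the grasp point.
Start: joints at [-72.651, 18.312, 89.639, -0, 72.044, -1.146], TCP at [182.407, -545.317, 213.976] pointing down, gripper open.
Joint ranges: [-177.97, 177.97], [-48.28, 115.42], [12.27, 149.76], [-77.06, 257.06], [2.81, 150.46], [-146.56, 146.56]. Speed limits (degrees/s): [147.25, 147.25, 180, 180, 180, 180].

### API

Orientations are given as [roll, pitch, yaw] about the fixed x, y, z axes, in that order (R = Rz(yaw) Ry(pitch) Rx(roll)).
In Python, from workcell import env, grab_frame, camera_params gives the robot as it stands. The module is installed in compiled form; this text tells all that it offers.
- The arm moves only by the shell command python3 -m creep 'ROWS' [OPENING] [FORCE]. ROWS is a JSON object of lists of equal length, an entry for each row: "offset": the shift along the tool's x, y, z in m, a list of three; "rotation": the turn, a rotation vector about the tool's x, y, z in degrees, a list of three. A call has 1 to 5 rows; each row shifts and turns the commanded pose from where the row before left it, along the tool's axes as they then stand; what a row does not reach is not made up. A row lasts 1/8 s, in which the tool goes at most 62.5 mm and 10.7 degrees, less where a joint would pass 70% of its speed; a pose out of reach is approached as far as the arm can. A call is refused whole if a number of a shift passes 0.0625 or a number of a turn 10.7, either way. A call with a gripper value outside its range is refused whole. OPENING is the closure, from 0 (fully open) to 1 (shut), set as the call begins (- or left out, the last holds). The fingers move at their own pace and stop on an object; FORCE is the grip in N (left out, the last holds). Time passes only in rows, so rows that do not move let the fingers close. It gives the time, the measured TCP pose, the force and the opening at its end, in the units of the state.
- env.state(): the state, without advancing time (a new reading comes with each control period).
- grab_frame(name): name is "side" or "top" or "wrist"; returns the picture (420x560x3 uint8, red, green, blue); there is no depth.
- camera_params(name): a dict with "mtx" (3x3 intrinsics, pixels), "R" (3x3) and "t" (3): a world point X has camera coordinates R X + t. Camera axes: x right, y down, z forward; pixel columns grow to the right and rows downward; lengths in mm; the calibration is good to about 2 mm. The wrist camera is an equidistant fisheye: a pixel r from the principal point sees the ray r / f radians off the axis. A picture is of the moment at which its call begins: read the wrist's pose just before it. camera_params takes no time and is no camera call; for the wrist camera it gives the pose at the moment of the call.
- env.job_done(): hands the job in, once; it reports no verdict.
The state is a dict: "time_s": time; "qpos": joint angles; "qvel": joint speeds; "effort": joint torques, N m; "ee_pos": TCP position; "ee_rot": TCP orientation; "force": force on the tool from outside, world axes, zero at the start; "torque": the same for the moment, N m; "gripper_width": finger opening in mm.
Only numpy, scipy, OpenCV 4.12 (cv2) and the standard library are available. Lean on these libraries where they do the work, as an engineer would, in place of code of your own. Each camera call takes 0.05 s, during which the arm holds its last target.

## Working session

There is one attempt and no reset: what is moved stays moved. The work goes in short steps, Python scripts to look and compute and a shell command to move; the robot and the scene stay as the last step left them, time stands still between calls to the robot, and variables do not carry over. Pictures are saved under pics/ and viewed, and the job is handed in when it is done.

```bash
mkdir -p pics
cat > h.py <<'E'
import numpy as np, cv2
from workcell import env, grab_frame, camera_params
E
python3 - <<'E'
from h import *
for n in ["side","top","wrist"]:
    p=camera_params(n); im=grab_frame(n); cv2.imwrite(f"pics/{n}0.png",im[:,:,::-1]); print(n,p)
print(env.state(), env.grip_point_offset)
E
```

```text
side {'mtx': array([[532.24776219,   0.        , 286.74639963],
       [  0.        , 532.24776219, 211.65876269],
       [  0.        ,   0.        ,   1.        ]]), 'R': array([[-0.71436558, -0.6997538 , -0.00514124],
       [-0.49331569,  0.50880039, -0.70552235],
       [ 0.49630782, -0.50146463, -0.70866902]]), 't': array([ 389.99953305,  346.07196953, 1245.578897  ])}
top {'mtx': array([[522.71992157,   0.        , 278.38160768],
       [  0.        , 522.71992157, 206.54239183],
       [  0.        ,   0.        ,   1.        ]]), 'R': array([[-0.02334413, -0.99965192,  0.01229188],
       [-0.99891975,  0.02282935, -0.04047414],
       [ 0.04017944, -0.01322343, -0.99910498]]), 't': array([  35.96242995,  510.26080245, 1826.33079994])}
wrist {'mtx': array([[325.1922621 ,   0.        , 276.93410335],
       [  0.        , 325.1922621 , 210.02962915],
       [  0.        ,   0.        ,   1.        ]]), 'R': array([[ 0.31758663, -0.94822713, -0.00200881],
       [-0.91233805, -0.30614238,  0.27187521],
       [-0.25841444, -0.08451122, -0.96233042]]), 't': array([-574.0753731 ,  -32.82058193,  391.34170845])}
{'time_s': 0.15, 'qpos': array([-7.26515407e+01,  1.83432083e+01,  8.96892358e+01,  9.36182414e-04,
        7.20434974e+01, -1.14548740e+00]), 'qvel': array([ 0.05541637, -0.11739203, -0.22223005, -0.01031195, -0.05232209,
        0.09138354]), 'effort': array([ 1.49584022e-03, -4.12771404e+01, -2.32154560e+01,  7.28865643e-02,
        4.33670345e-02, -1.01827334e-04]), 'ee_pos': array([ 182.29239658, -544.95024412,  213.32115145]), 'ee_rot': array([-1.79924091e+02, -2.40818183e-03,  1.84936559e+01]), 'force': array([0.48170225, 0.58424246, 0.01313813]), 'torque': array([0.0120372 , 0.03138902, 0.06045161]), 'gripper_width': 91.29710422430847} 18.8
```

View pics/side0.png

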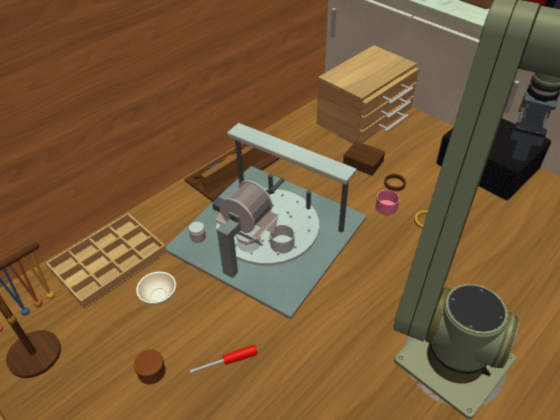

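View pics/top0.png

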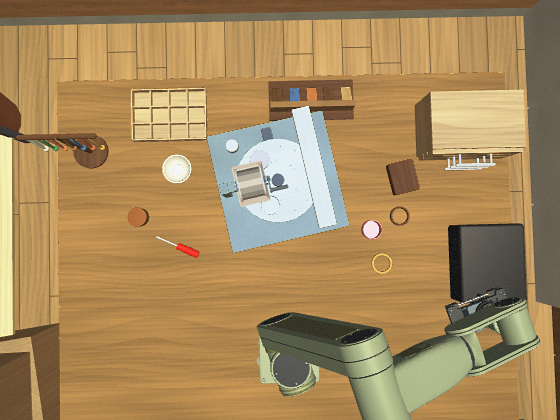

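View pics/wrist0.png

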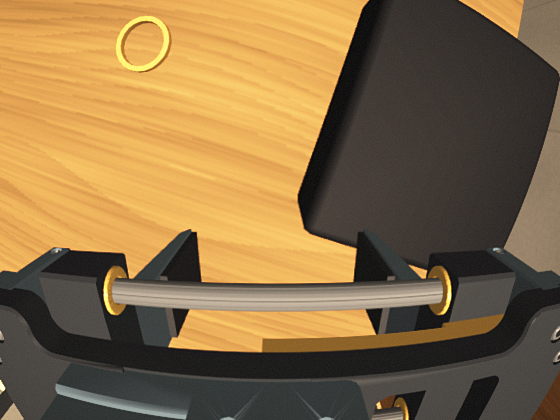

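```bash
cat >> h.py <<'E'
def ray(n,u,v,p=None):
    p=p or camera_params(n); K=p["mtx"]; d=np.linalg.inv(K)@np.array([u,v,1.]); 
    return -p["R"].T@p["t"], p["R"].T@d
def onz(n,u,v,z):
    c,d=ray(n,u,v); return c+d*(z-c[2])/d[2]
def proj(n,X):
    p=camera_params(n); c=p["R"]@np.asarray(X,float)+p["t"]; q=p["mtx"]@c; return q[:2]/q[2]
def projw(X,p=None):
    p=p or camera_params("wrist"); c=p["R"]@np.asarray(X,float)+p["t"]; th=np.arctan2(np.hypot(c[0],c[1]),c[2]); ph=np.arctan2(c[1],c[0]); f=p["mtx"][0,0]
    return np.array([p["mtx"][0,2]+f*th*np.cos(ph),p["mtx"][1,2]+f*th*np.sin(ph)])
E
python3 - <<'E'
from h import *
a=cv2.imread("pics/top0.png")[100:260,190:410]; cv2.imwrite("pics/top0c.png",cv2.resize(a,None,fx=3.6,fy=3.6,interpolation=cv2.INTER_CUBIC))
a=cv2.imread("pics/side0.png")[110:310,160:420]; cv2.imwrite("pics/side0c.png",cv2.resize(a,None,fx=3,fy=3,interpolation=cv2.INTER_CUBIC))
im=cv2.imread("pics/top0.png"); hsv=cv2.cvtColor(im,cv2.COLOR_BGR2HSV); print(hsv[240,250],hsv[150,220],hsv[125,310])
m=cv2.inRange(hsv,(85,40,60),(115,140,220)); m[:100]=0;m[260:]=0;m[:,:195]=0;m[:,360:]=0
cs,_=cv2.findContours(m,0,1); c=max(cs,key=cv2.contourArea); h=cv2.convexHull(c)
pts=h[:,0,:].astype(float); W=np.array([onz("top",u,v,15)[:2] for u,v in pts],np.float32)
print(cv2.minAreaRect(W), cv2.boxPoints(cv2.minAreaRect(W)))
print(cv2.approxPolyDP(h,6,True)[:,0])
E
```

```text
[ 99  50 195] [ 96  46 182] [ 99  21 242]
((601.8441162109375, 25.553497314453125), (413.8809509277344, 414.21478271484375), 11.741031646728516) [[ 357.08942  186.21765]
 [ 441.37738 -219.33066]
 [ 846.5988  -135.11066]
 [ 762.31085  270.43765]]
[[321 111]
 [348 224]
 [233 251]
 [208 137]]
```

View pics/top0c.png

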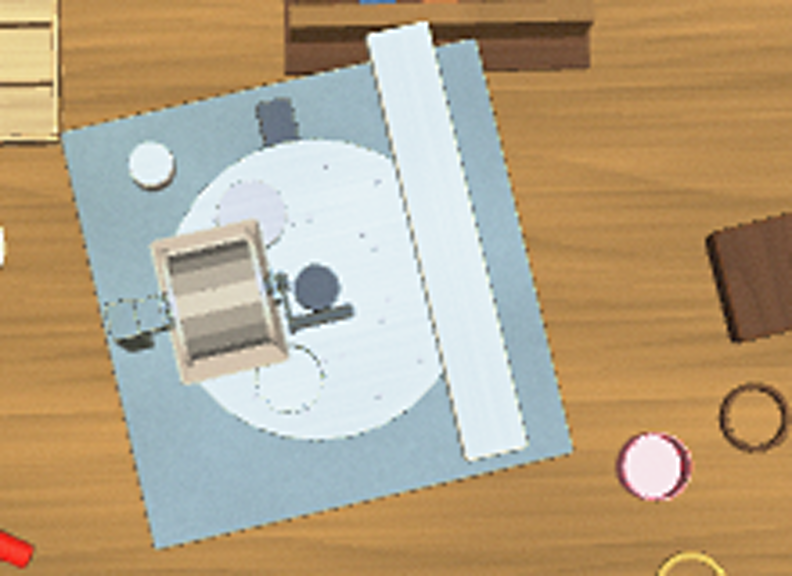

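View pics/side0c.png

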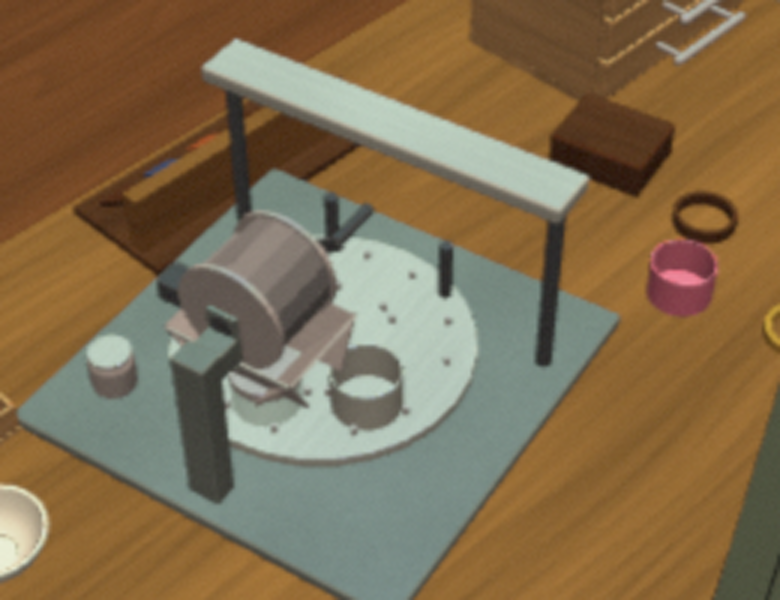

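Run:
```python
from h import *
from scipy.spatial.transform import Rotation as Ro
p=camera_params("wrist"); C=-p["R"].T@p["t"]; s=env.state(); T=Ro.from_euler("xyz",s["ee_rot"],degrees=True).as_matrix()
print(T.round(2), (T.T@(C-s["ee_pos"])).round(1), (T.T@p["R"].T).round(3))
# points
y=np.radians(11.74); c=np.array([601.8,25.5])
def w(x,yy,z): return [c[0]+x*np.cos(y)-yy*np.sin(y), c[1]+x*np.sin(y)+yy*np.cos(y), z]
for n,X in dict(ax=(0,0,47),h4=(-65,-112.6,112),h5=(65,-112.6,112),out=(0,90,101),drum=(0,90,187),cup=(-78,45,91),bar1=(-190,-141,234),bar2=(190,-85,234),bar3=(-190,-85,234),bar4=(190,-141,234)).items():
    print(n,np.round(w(*X)),proj("top",w(*X)).round(1),proj("side",w(*X)).round(1))
```

```text
[[ 0.95  0.32 -0.  ]
 [ 0.32 -0.95  0.  ]
 [ 0.   -0.   -1.  ]] [  75.    -0.  -171.2] [[ 0.    -0.962 -0.272]
 [ 1.     0.001 -0.   ]
 [ 0.    -0.272  0.962]]
ax [602.  26.  47.] [277.5 179.8] [266.1 222. ]
h4 [561. -98. 112.] [315.1 189.4] [307.1 190.4]
h5 [688. -72. 112.] [306.2 151.5] [268.7 174.1]
out [583. 114. 101.] [251.5 184.4] [246.3 228.6]
drum [583. 114. 187.] [250.4 182.1] [244.3 205.4]
cup [516.  54.  91.] [269.9 204.2] [280.4 232.2]
bar1 [ 444. -151.  234.] [336.6 223.8] [355.2 167.1]
bar2 [805. -19. 234.] [291.  108.8] [224.9 130.9]
bar3 [433. -96. 234.] [319. 228.] [345.  179.3]
bar4 [817. -74. 234.] [308.5 104.8] [236.8 120.9]
```

```bash
cat >> h.py <<'E'
from scipy.spatial.transform import Rotation as Ro
YAW=11.74; CEN=np.array([599.,26.,0])
def M(): return Ro.from_euler("z",YAW,degrees=True).as_matrix()
def m2w(X): return M()@np.asarray(X,float)+CEN
def w2m(X): return M().T@(np.asarray(X,float)-CEN)
def slant(s,sign=1): # sign=1: tool y=+machine x (camera on left/up side)
    s=np.radians(s); z=np.array([0,np.sin(s),-np.cos(s)]); y=np.array([sign,0,0]); x=np.cross(y,z)
    return M()@np.array([x,y,z]).T
def tool(): 
    s=env.state(); return Ro.from_euler("xyz",s["ee_rot"],degrees=True).as_matrix(), s["ee_pos"], s
E
python3 - <<'E'
from h import *
q=np.array([-72.65,18.3,89.6,0,72,-1.15])
print(Ro.from_euler("ZYZYZ",[q[0],q[1]+q[2],q[3],q[4],q[5]+90],degrees=True).as_matrix().round(2)) if 0 else None
f=lambda j1,f,R: (Ro.from_euler("ZY",[j1,f],degrees=True).inv()*Ro.from_matrix(R)).as_euler("ZYZ",degrees=True)-[0,0,90]
print(f(-72.65,108,tool()[0]))
for sg in (1,-1):
  for sl in (0,35,40,45):
    for j1 in (-25,-15):
      for fa in (90,115): print(sg,sl,j1,fa,f(j1,fa,slant(sl,sg)).round())
E
```

```text
[ 9.38157083e-04  7.20759415e+01 -1.14394678e+00]
1 0 -25 90 [ -0.  90. -37.]
1 0 -25 115 [ -0.  65. -37.]
1 0 -15 90 [  0.  90. -27.]
1 0 -15 115 [  0.  65. -27.]
1 35 -25 90 [ 29. 110. -31.]
1 35 -25 115 [ 27.  88. -43.]
1 35 -15 90 [ 32. 105. -22.]
1 35 -15 115 [ 31.  84. -35.]
1 40 -25 90 [ 34. 113. -30.]
1 40 -25 115 [ 31.  91. -43.]
1 40 -15 90 [ 37. 107. -21.]
1 40 -15 115 [ 35.  86. -36.]
1 45 -25 90 [ 39. 115. -28.]
1 45 -25 115 [ 35.  95. -43.]
1 45 -15 90 [ 42. 109. -20.]
1 45 -15 115 [ 39.  89. -36.]
-1 0 -25 90 [   0.   90. -217.]
-1 0 -25 115 [   0.   65. -217.]
-1 0 -15 90 [   0.   90. -207.]
-1 0 -15 115 [   0.   65. -207.]
-1 35 -25 90 [  29.  110. -211.]
-1 35 -25 115 [  27.   88. -223.]
-1 35 -15 90 [  32.  105. -202.]
-1 35 -15 115 [  31.   84. -215.]
-1 40 -25 90 [  34.  113. -210.]
-1 40 -25 115 [  31.   91. -223.]
-1 40 -15 90 [  37.  107. -201.]
-1 40 -15 115 [  35.   86. -216.]
-1 45 -25 90 [  39.  115. -208.]
-1 45 -25 115 [  35.   95. -223.]
-1 45 -15 90 [  42.  109. -200.]
-1 45 -15 115 [  39.   89. -216.]
```

```bash
cat >> h.py <<'E'
import json
def plan(way,start=None):
    """way: list of (R,pos_mm,nrows) TCP targets; prints rows to type"""
    R,p,_=start or tool(); R=R.copy(); p=p.copy(); off=[];rot=[]
    for Rt,pt,n in way:
        for k in range(n):
            d=R.T@(np.asarray(pt)-p)/(n-k); o=np.round(d/1000,3)
            rv=(Ro.from_matrix(R.T@Rt)).as_rotvec(degrees=True)/(n-k); r=np.round(rv,1)
            off.append(o.tolist()); rot.append(r.tolist())
            p=p+R@(o*1000); R=R@Ro.from_rotvec(r,degrees=True).as_matrix()
    for i in range(0,len(off),5): print(json.dumps({"offset":off[i:i+5],"rotation":rot[i:i+5]}))
    return R,p
def tcp_for(Rt,grasp_m,back=18.8): # machine grasp point -> world tcp
    return m2w(grasp_m)+Rt[:,2]*back
E
python3 - <<'E'
from h import *
R=slant(43); R0,p0,_=tool()
pre=tcp_for(R,(65,-113,97))-R[:,2]*170
print(pre, Ro.from_matrix(R0.T@R).as_rotvec(degrees=True))
mid=np.array([400,-380,320.])
K=Ro.from_matrix(R0)*Ro.from_rotvec(Ro.from_matrix(R0.T@R).as_rotvec()*.5)
plan([(K.as_matrix(),mid,6),(R,pre,8)])
E
```

```text
[ 706.61401392 -172.37156966  207.58067968] [ 31.06521119  34.97131454 -79.03149541]
{"offset": [[0.043, -0.015, -0.018], [0.045, -0.01, -0.015], [0.047, -0.005, -0.012], [0.048, -0.001, -0.01], [0.048, 0.005, -0.007]], "rotation": [[2.6, 2.9, -6.6], [2.6, 2.9, -6.6], [2.6, 2.9, -6.6], [2.6, 2.9, -6.6], [2.6, 2.9, -6.6]]}
{"offset": [[0.048, 0.01, -0.005], [0.035, 0.022, 0.025], [0.032, 0.026, 0.026], [0.028, 0.029, 0.026], [0.024, 0.032, 0.026]], "rotation": [[2.5, 3.0, -6.5], [1.9, 2.2, -4.9], [2.0, 2.2, -4.9], [1.9, 2.2, -5.0], [2.0, 2.2, -4.9]]}
{"offset": [[0.021, 0.035, 0.026], [0.016, 0.038, 0.025], [0.012, 0.04, 0.025], [0.008, 0.042, 0.024]], "rotation": [[1.9, 2.2, -5.0], [2.0, 2.2, -4.9], [2.0, 2.1, -5.0], [1.9, 2.2, -4.9]]}
```

```bash
python3 -m creep '{"offset": [[0.040,-0.015,-0.020],[0.045,-0.010,-0.015],[0.047,-0.005,-0.012],[0.048,0,-0.010],[0.048,0.005,-0.007]],"rotation":[[2.6,2.9,-6.6],[2.6,2.9,-6.6],[2.6,2.9,-6.6],[2.6,2.9,-6.6],[2.6,2.9,-6.6]]}' 0
python3 - <<'E'
from h import *
R=slant(43)
pre=tcp_for(R,(65,-113,97))-R[:,2]*170
plan([(R,pre,9)])
E
```

```text
time_s: 0.78
ee_pos: [362.3, -408.8, 305.0]
ee_rot: [-171.5, -17.4, 50.7]
force: [0.1, -0.3, -0.8]
gripper_width: 90.9
{"offset": [[0.039, 0.016, 0.022], [0.037, 0.021, 0.022], [0.034, 0.024, 0.023], [0.031, 0.028, 0.023], [0.027, 0.032, 0.024]], "rotation": [[2.0, 2.3, -5.1], [2.0, 2.3, -5.1], [2.0, 2.3, -5.1], [2.0, 2.3, -5.1], [2.0, 2.2, -5.1]]}
{"offset": [[0.023, 0.034, 0.023], [0.019, 0.037, 0.023], [0.014, 0.04, 0.022], [0.01, 0.041, 0.022]], "rotation": [[2.0, 2.3, -5.1], [2.0, 2.2, -5.1], [2.0, 2.3, -5.1], [2.0, 2.2, -5.0]]}
```

```bash
python3 -m creep '{"offset": [[0.039,0.016,0.022],[0.037,0.021,0.022],[0.034,0.024,0.023],[0.031,0.028,0.023],[0.027,0.032,0.024]],"rotation":[[2.0,2.3,-5.1],[2.0,2.3,-5.1],[2.0,2.3,-5.1],[2.0,2.3,-5.1],[2.0,2.2,-5.1]]}'
python3 - <<'E'
from h import *
R=slant(43)
pre=tcp_for(R,(65,-113,97))-R[:,2]*170
print(env.state()["qpos"]); plan([(R,pre,5)])
E
```

```text
time_s: 1.4
ee_pos: [554.5, -277.8, 249.4]
ee_rot: [-172.6, -32.5, 76.7]
force: [0.5, 0.1, 0.7]
gripper_width: 91.4
[-40.63483022  32.60981245  68.99399928  24.87574944 100.5808736
 -29.74133478]
{"offset": [[0.019, 0.027, 0.018], [0.016, 0.029, 0.018], [0.013, 0.031, 0.018], [0.011, 0.032, 0.018], [0.008, 0.033, 0.017]], "rotation": [[1.6, 1.8, -4.1], [1.6, 1.8, -4.1], [1.6, 1.8, -4.1], [1.6, 1.8, -4.1], [1.6, 1.8, -4.0]]}
```

```bash
python3 -m creep '{"offset": [[0.019,0.027,0.018],[0.016,0.029,0.018],[0.013,0.031,0.018],[0.011,0.032,0.018],[0.008,0.033,0.017]],"rotation":[[1.6,1.8,-4.1],[1.6,1.8,-4.1],[1.6,1.8,-4.1],[1.6,1.8,-4.1],[1.6,1.8,-4.0]]}'
python3 -m creep '{"offset": [[0,0,0]],"rotation":[[0,0,0]]}'
python3 - <<'E'
from h import *
p=camera_params("wrist"); im=grab_frame("wrist")[:,:,::-1].copy(); cv2.imwrite("pics/w1.png",im)
np.savez("w1.npz",**p); R,t,s=tool(); print(s["qpos"].round(1), w2m(t).round(1), (M().T@R).round(2))
for n,X in dict(h5t=(65,-112.6,112),h5b=(65,-112.6,47),h4t=(-65,-112.6,112),ax=(0,0,47)).items(): print(n,projw(m2w(X),p).round(1))
a=grab_frame("side")[:,:,::-1]; cv2.imwrite("pics/s1.png",a)
E
```

```text
time_s: 2.02
ee_pos: [706.2, -172.3, 207.1]
ee_rot: [-179.9, -43.0, 101.7]
force: [0.5, 0.6, 0.8]
gripper_width: 91.5
time_s: 2.15
ee_pos: [706.6, -170.8, 204.4]
ee_rot: [-179.7, -43.0, 101.5]
force: [-0.8, -0.6, -0.1]
gripper_width: 91.0
[-28.5  48.2  49.9  33.4 109.6 -36.6] [  64.  -215.6  205.8] [[ 0.    1.   -0.  ]
 [ 0.73 -0.    0.68]
 [ 0.68 -0.   -0.73]]
h5t [279.  188.7]
h5b [278.9 218. ]
h4t [151.6 189.9]
ax [230.  141.8]
```

View pics/w1.png

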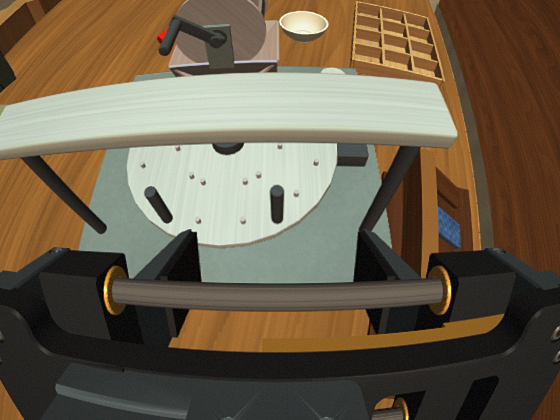

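View pics/s1.png

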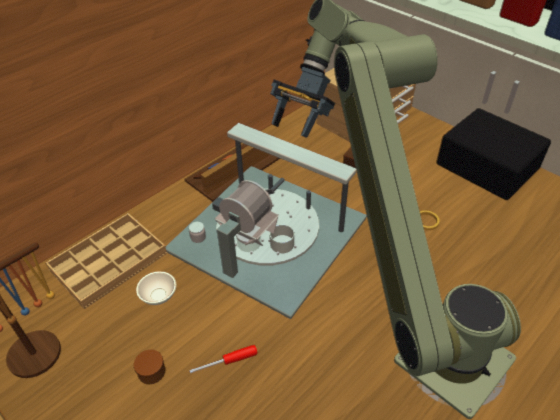

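```bash
python3 -m creep '{"offset": [[0,0,0.025],[0,0,0.025],[0,0,0.025],[0,0,0.02],[0,0,0.005]],"rotation":[[0,0,0],[0,0,0],[0,0,0],[0,0,0],[0,0,0]]}' 0.5 15
python3 - <<'E'
from h import *
p=camera_params("wrist"); im=grab_frame("wrist")[:,:,::-1].copy(); cv2.imwrite("pics/w2.png",im)
R,t,s=tool(); print(w2m(t).round(1), (M().T@R).round(2))
for n,X in dict(h5t=(65,-112.6,112),h5b=(65,-112.6,47),h4t=(-65,-112.6,112),ax=(0,0,47)).items(): print(n,projw(m2w(X),p).round(1))
Rt=slant(43); plan([(Rt,tcp_for(Rt,(65,-113,96),15),4)])
E
```

```text
time_s: 2.88
ee_pos: [690.5, -106.6, 135.2]
ee_rot: [-179.9, -42.9, 101.4]
force: [0.3, -0.2, 0.0]
gripper_width: 46.4
[  62.9 -148.5  135.2] [[ 0.    1.    0.  ]
 [ 0.73 -0.    0.68]
 [ 0.68 -0.   -0.73]]
h5t [283.1 219.1]
h5b [281.9 251.4]
h4t [109.7 219. ]
ax [218.5 148.7]
{"offset": [[-0.0, 0.001, 0.017], [-0.0, 0.0, 0.017], [-0.0, 0.001, 0.017], [-0.001, 0.0, 0.017]], "rotation": [[0.0, 0.0, -0.0], [0.0, 0.0, -0.1], [0.0, 0.1, -0.0], [0.1, 0.0, -0.1]]}
```

View pics/w2.png

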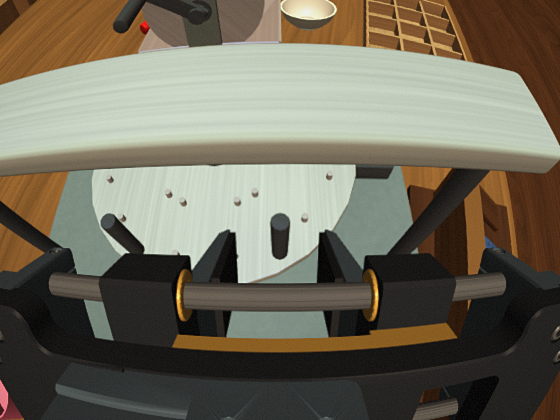

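```bash
python3 -m creep '{"offset": [[0,0.001,0.017],[0,0,0.017],[0,0,0.017],[0,0,0.017]],"rotation":[[0,0,0],[0,0,0],[0,0,0],[0,0,0]]}'
python3 - <<'E'
from h import *
p=camera_params("wrist"); im=grab_frame("wrist")[:,:,::-1].copy(); cv2.imwrite("pics/w3.png",im)
R,t,s=tool(); print(w2m(t).round(1), (w2m(t-R[:,2]*15)).round(1),s["force"])
E
```

```text
time_s: 3.42
ee_pos: [683.0, -59.8, 83.8]
ee_rot: [-179.9, -42.9, 101.5]
force: [0.1, 0.5, 0.4]
gripper_width: 45.4
[ 63.9 -99.2  82.3] [  63.9 -109.4   93.2] [-1.19402451  0.68657653 -0.95887809]
```

View pics/w3.png

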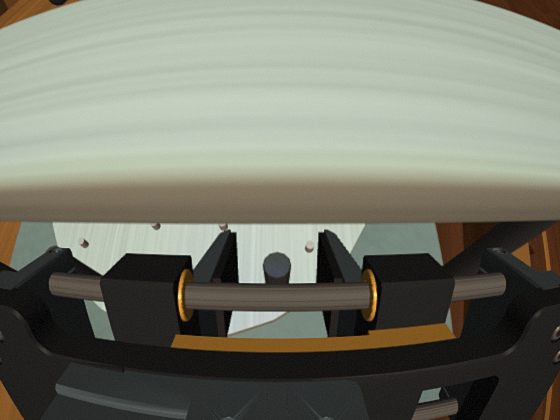

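```bash
python3 -m creep '{"offset": [[-0.001,0,-0.002],[0,0,0],[0,0,0],[0,0,0],[0,0,0]],"rotation":[[0,0,0],[0,0,0],[0,0,0],[0,0,0],[0,0,0]]}' 1 15
python3 - <<'E'
from h import *
R,t,s=tool(); g=w2m(t-R[:,2]*15); print(g.round(1),s["force"])
r=np.hypot(*g[:2]); print(r,np.degrees(np.arctan2(g[1],g[0])))
Rt=slant(43)
# arc target relative: nominal arc of radius 130, shifted so that start = current
ang=np.radians(300-np.array([4,10,18,26,34,42,50,56,60,60.])); base=g-130*np.array([np.cos(np.pi/3*5),np.sin(np.pi/3*5),0])
plan([(R,m2w(base+130*np.array([np.cos(a),np.sin(a),0]))+R[:,2]*15,1) for a in ang])
E
```

```text
time_s: 4.1
ee_pos: [683.6, -63.3, 86.1]
ee_rot: [-180.0, -42.9, 101.6]
force: [-1.1, -2.0, 2.7]
gripper_width: 13.6
[  64.7 -114.9   97.1] [-1.13266706 -1.96932602  2.71233942]
131.82927058264866 -60.62799905650708
{"offset": [[-0.003, -0.008, -0.003], [-0.004, -0.013, -0.004], [-0.004, -0.017, -0.003], [-0.002, -0.018, -0.002], [0.0, -0.018, 0.0]], "rotation": [[0.0, 0.0, 0.0], [0.0, 0.0, 0.0], [0.0, 0.0, 0.0], [0.0, 0.0, 0.0], [0.0, 0.0, 0.0]]}
{"offset": [[0.002, -0.018, 0.002], [0.004, -0.017, 0.003], [0.004, -0.013, 0.004], [0.003, -0.008, 0.003], [-0.0, 0.0, -0.0]], "rotation": [[0.0, 0.0, 0.0], [0.0, 0.0, 0.0], [0.0, 0.0, 0.0], [0.0, 0.0, 0.0], [0.0, 0.0, 0.0]]}
```

```bash
python3 -m creep '{"offset": [[-0.001,-0.004,-0.002],[-0.002,-0.004,-0.001],[-0.002,-0.006,-0.002],[-0.002,-0.007,-0.002],[-0.002,-0.008,-0.002]],"rotation":[[0,0,0],[0,0,0],[0,0,0],[0,0,0],[0,0,0]]}'
python3 -m creep '{"offset": [[-0.002,-0.009,-0.001],[-0.001,-0.009,-0.001],[-0.001,-0.009,-0.001],[0,-0.009,0],[0,-0.009,0]],"rotation":[[0,0,0],[0,0,0],[0,0,0],[0,0,0],[0,0,0]]}'
cat > st.py <<'E'
from h import *
R,t,s=tool(); g=w2m(t-R[:,2]*15); print("grasp m",g.round(1),"F m",(M().T@s["force"]).round(1),"ang",np.degrees(np.arctan2(g[1],g[0])).round(1)%360,"r",np.hypot(*g[:2]).round(1))
E
python3 st.py
```

```text
time_s: 4.72
ee_pos: [658.4, -81.9, 86.1]
ee_rot: [179.9, -42.8, 101.6]
force: [3.6, -2.4, -0.6]
gripper_width: 13.4
time_s: 5.35
ee_pos: [613.9, -94.5, 86.0]
ee_rot: [-179.9, -43.0, 101.6]
force: [1.4, 0.3, 1.9]
gripper_width: 13.7
grasp m [  -9.9 -131.3   97. ] F m [1.4 0.  1.9] ang 265.7 r 131.7
```

```bash
python3 -m creep '{"offset": [[0.001,-0.009,0.001],[0.002,-0.009,0.002],[0.002,-0.009,0.002],[0.002,-0.008,0.002],[0.002,-0.007,0.002]],"rotation":[[0,0,0],[0,0,0],[0,0,0],[0,0,0],[0,0,0]]}'
python3 st.py
python3 -m creep '{"offset": [[0.002,-0.006,0.001],[0.001,-0.005,0.001],[0.001,-0.002,0.001],[0,0,0],[0,0,0]],"rotation":[[0,0,0],[0,0,0],[0,0,0],[0,0,0],[0,0,0]]}'
python3 st.py
python3 - <<'E'
from h import *
im=grab_frame("side")[:,:,::-1]; a=im[110:310,160:420]; cv2.imwrite("pics/s2c.png",cv2.resize(a,None,fx=3,fy=3,interpolation=cv2.INTER_CUBIC))
E
```

```text
time_s: 5.98
ee_pos: [575.1, -92.1, 85.8]
ee_rot: [179.3, -42.6, 101.7]
force: [18.6, -3.8, 3.0]
gripper_width: 13.8
grasp m [ -47.6 -120.9   96.9] F m [17.5 -7.5  3. ] ang 248.5 r 129.9
time_s: 6.6
ee_pos: [555.9, -88.1, 85.8]
ee_rot: [-179.7, -43.0, 101.5]
force: [-2.7, 2.3, 2.6]
gripper_width: 13.5
grasp m [ -65.4 -113.2   96.8] F m [-2.1  2.8  2.6] ang 240.0 r 130.7
```

View pics/s2c.png

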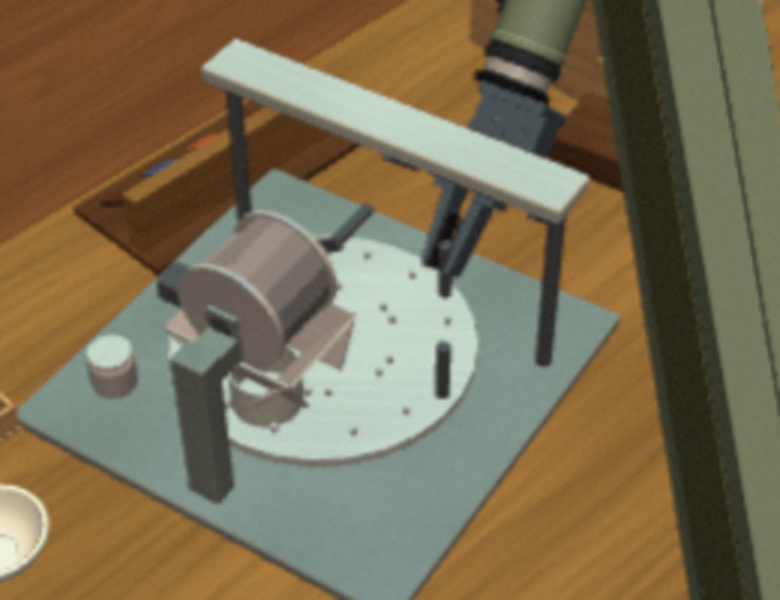

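```bash
python3 -m creep '{"offset": [[0,0,0],[0,0,0],[0,0,0],[0,0,-0.004],[0,0,-0.01]],"rotation":[[0,0,0],[0,0,0],[0,0,0],[0,0,0],[0,0,0]]}' 0.45
python3 -m creep '{"offset": [[0,0,-0.02],[0,0,-0.03],[0,0,-0.03],[0,0,-0.03],[0,0,-0.02]],"rotation":[[0,0,0],[0,0,0],[0,0,0],[0,0,0],[0,0,0]]}'
python3 - <<'E'
from h import *
p=camera_params("wrist"); im=grab_frame("wrist")[:,:,::-1].copy(); cv2.imwrite("pics/w4.png",im)
for n,X in dict(h5t=(-65,-112.6,112),h5b=(-65,-112.6,47),h4t=(-130,0,112)).items(): print(n,projw(m2w(X),p).round(1))
im=grab_frame("side")[:,:,::-1]; a=im[110:310,160:420]; cv2.imwrite("pics/s3c.png",cv2.resize(a,None,fx=3,fy=3,interpolation=cv2.INTER_CUBIC))
for n,X in dict(h5t=(-65,-112.6,112),h4t=(-130,0,112),pin=(0,2,0)).items(): print(n,((proj("side",m2w(X))-[160,110])*3).round(1))
E
```

```text
time_s: 7.28
ee_pos: [559.2, -98.3, 96.2]
ee_rot: [-179.9, -42.9, 101.5]
force: [-0.3, -0.1, 0.2]
gripper_width: 50.1
time_s: 7.9
ee_pos: [577.5, -186.3, 192.9]
ee_rot: [179.9, -42.8, 101.6]
force: [-0.2, 0.4, 0.1]
gripper_width: 50.6
h5t [277.7 191.9]
h5b [277.5 221.8]
h4t [219.6 106.4]
h5t [443.2 243. ]
h4t [440.4 343.9]
pin [320.5 372.9]
```

View pics/w4.png

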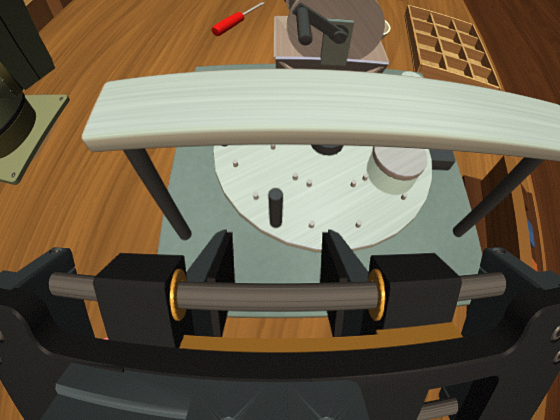

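View pics/s3c.png

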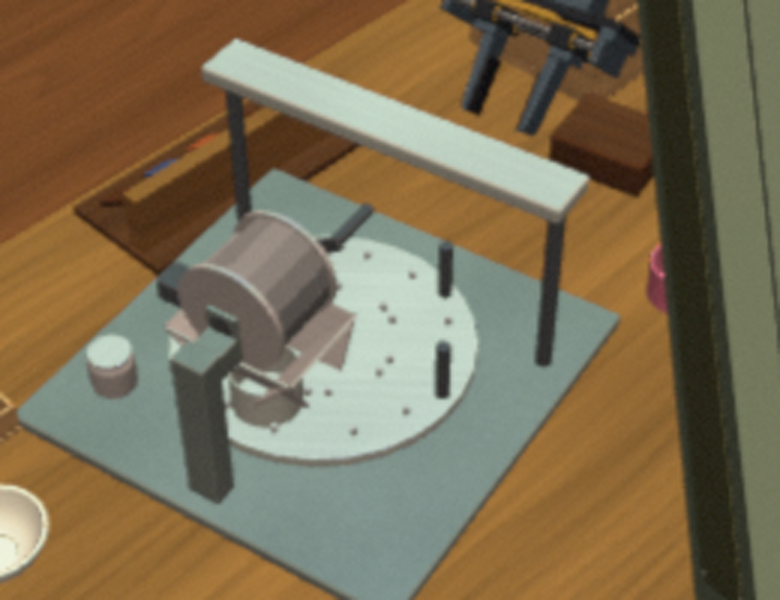

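Run:
```python
from h import *
for f in range(-80,-34,5):
    r=np.radians(f); X=lambda y:(48*np.sin(r),y,187+48*np.cos(r))
    print(f,[((proj("side",m2w(X(y)))-[160,110])*3).round(0) for y in (-22,33)],[((proj("top",m2w(X(y)))-[190,100])*3.6).round(0) for y in (-22,33)],projw(m2w(X(-22))).round(0))
for y in (-22,33): print(y,((proj("side",m2w((0,y,187)))-[160,110])*3).round(0), ((proj("top",m2w((0,y,187)))-[190,100])*3.6).round(0))
im=grab_frame("top")[:,:,::-1]; a=im[100:260,190:410]; cv2.imwrite("pics/t4c.png",cv2.resize(a,None,fx=3.6,fy=3.6,interpolation=cv2.INTER_CUBIC))
```

```text
-80 [array([374., 225.]), array([339., 262.])] [array([353., 322.]), array([292., 336.])] [297.  57.]
-75 [array([373., 221.]), array([338., 258.])] [array([353., 320.]), array([292., 334.])] [298.  53.]
-70 [array([372., 217.]), array([336., 254.])] [array([353., 319.]), array([291., 333.])] [300.  50.]
-65 [array([370., 213.]), array([335., 250.])] [array([352., 316.]), array([291., 331.])] [302.  46.]
-60 [array([368., 209.]), array([333., 246.])] [array([352., 314.]), array([290., 328.])] [304.  43.]
-55 [array([366., 205.]), array([330., 242.])] [array([351., 311.]), array([290., 325.])] [307.  39.]
-50 [array([364., 201.]), array([328., 238.])] [array([351., 308.]), array([289., 322.])] [311.  36.]
-45 [array([361., 198.]), array([325., 234.])] [array([350., 305.]), array([288., 319.])] [314.  34.]
-40 [array([358., 194.]), array([322., 230.])] [array([350., 301.]), array([288., 315.])] [318.  31.]
-35 [array([354., 190.]), array([318., 227.])] [array([349., 297.]), array([287., 311.])] [322.  29.]
-22 [329. 213.] [340. 270.]
33 [293. 249.] [280. 284.]
```

View pics/t4c.png

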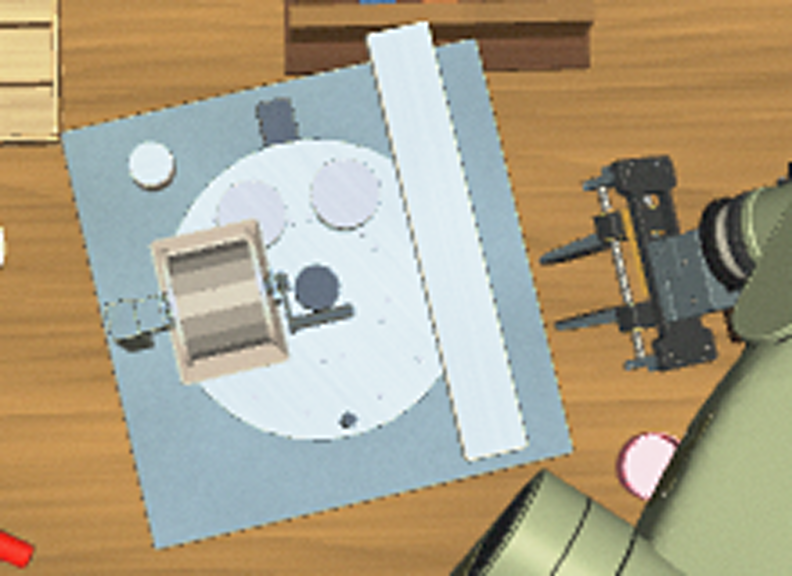

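Run:
```python
from h import *
Rt=slant(0); R,t,s=tool()
K=(Ro.from_matrix(R)*Ro.from_rotvec(Ro.from_matrix(R.T@Rt).as_rotvec()*.5)).as_matrix()
plan([(K,t+[0,-10,140],4),(Rt,tcp_for(Rt,(-41.6,-1,310)),6)])
```

```text
{"offset": [[0.022, -0.0, -0.027], [0.019, -0.001, -0.029], [0.017, -0.0, -0.031], [0.013, -0.001, -0.033], [0.03, 0.004, 0.019]], "rotation": [[0.0, -5.3, -0.0], [0.0, -5.4, -0.0], [0.0, -5.3, -0.0], [0.0, -5.4, -0.1], [0.0, -3.6, -0.0]]}
{"offset": [[0.032, 0.004, 0.017], [0.033, 0.004, 0.015], [0.033, 0.004, 0.013], [0.034, 0.004, 0.012], [0.035, 0.004, 0.009]], "rotation": [[0.0, -3.6, -0.0], [0.0, -3.5, -0.0], [0.0, -3.6, -0.0], [0.0, -3.5, -0.1], [0.1, -3.6, -0.0]]}
```

```bash
python3 -m creep '{"offset": [[0.022,0,-0.027],[0.019,-0.001,-0.029],[0.017,0,-0.031],[0.013,-0.001,-0.033],[0.03,0.004,0.019]],"rotation":[[0,-5.3,0],[0,-5.4,0],[0,-5.3,0],[0,-5.4,0],[0,-3.6,0]]}'
python3 -m creep '{"offset": [[0.032,0.004,0.017],[0.033,0.004,0.015],[0.033,0.004,0.013],[0.034,0.004,0.012],[0.035,0.004,0.009]],"rotation":[[0,-3.6,0],[0,-3.5,0],[0,-3.6,0],[0,-3.5,0],[0,-3.6,0]]}'
python3 -m creep '{"offset": [[0,0,0]],"rotation":[[0,0,0]]}'
python3 - <<'E'
from h import *
p=camera_params("wrist"); im=grab_frame("wrist")[:,:,::-1].copy(); cv2.imwrite("pics/w5.png",im)
R,t,s=tool(); print(w2m(t),(M().T@R).round(2),s["qpos"].round(0))
for f in (-50,-55,-60,-65):
    r=np.radians(f); print(f,[projw(m2w((48*np.sin(r),y,187+48*np.cos(r))),p).round(0) for y in (-22,2,33)])
Rt=slant(0);plan([(Rt,tcp_for(Rt,(-41.6,-1,211)),6)])
E
```

```text
time_s: 8.68
ee_pos: [575.3, -161.0, 327.4]
ee_rot: [179.7, -17.5, 101.6]
force: [0.6, 1.0, 0.1]
gripper_width: 50.0
time_s: 9.3
ee_pos: [557.1, 18.6, 289.8]
ee_rot: [-179.9, 0.0, 101.6]
force: [-0.3, 0.1, -0.6]
gripper_width: 50.2
time_s: 9.43
ee_pos: [556.5, 20.6, 289.7]
ee_rot: [-179.8, -0.2, 101.9]
force: [0.4, -1.1, 0.6]
gripper_width: 50.0
[-42.39406304   1.49625638 290.04616893] [[-0.  1. -0.]
 [ 1.  0.  0.]
 [ 0. -0. -1.]] [  1.  15.  84.   0.  82. -11.]
-50 [array([287., 250.]), array([287., 222.]), array([287., 183.])]
-55 [array([283., 249.]), array([284., 221.]), array([284., 182.])]
-60 [array([281., 247.]), array([281., 219.]), array([281., 181.])]
-65 [array([278., 245.]), array([278., 218.]), array([279., 180.])]
{"offset": [[-0.0, 0.0, 0.016], [-0.001, 0.0, 0.016], [-0.0, 0.0, 0.016], [-0.001, 0.0, 0.017], [-0.0, 0.0, 0.016]], "rotation": [[-0.0, -0.0, 0.0], [-0.0, -0.0, 0.0], [-0.0, -0.0, 0.0], [-0.1, -0.0, 0.0], [-0.0, -0.1, 0.0]]}
{"offset": [[-0.001, 0.001, 0.017]], "rotation": [[-0.1, -0.0, 0.1]]}
```

View pics/w5.png

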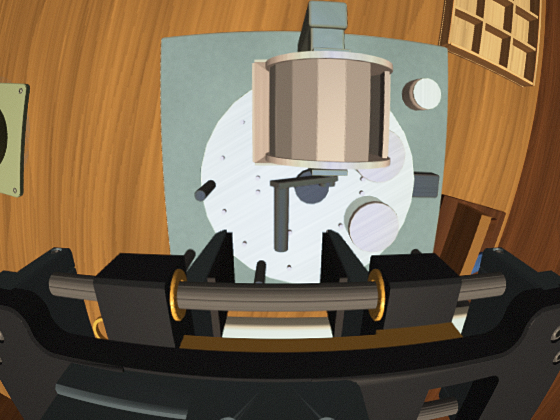

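```bash
python3 -m creep '{"offset": [[0,0,0.02],[-0.001,0,0.025],[-0.001,0.001,0.025],[0,0,0.02],[0,0,0.008]],"rotation":[[0,0,0],[0,0,0],[0,0,0],[0,0,0],[0,0,0]]}'
python3 - <<'E'
from h import *
p=camera_params("wrist"); im=grab_frame("wrist")[:,:,::-1].copy(); cv2.imwrite("pics/w6.png",im)
R,t,s=tool(); print(w2m(t-R[:,2]*18.8))
E
```

```text
time_s: 10.1
ee_pos: [558.8, 14.2, 191.3]
ee_rot: [-179.8, -0.1, 101.5]
force: [-0.1, 0.5, 0.2]
gripper_width: 50.2
[-41.71926772  -3.17208091 209.81284971]
```

View pics/w6.png

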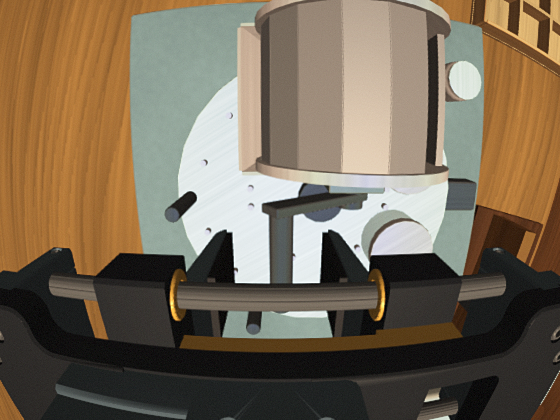

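```bash
python3 -m creep '{"offset": [[0,0,0],[0,0,0],[0,0,0],[0,0,0],[0,0,0]],"rotation":[[0,0,0],[0,0,0],[0,0,0],[0,0,0],[0,0,0]]}' 1 25
cat > st2.py <<'E'
from h import *
R,t,s=tool(); g=w2m(t-R[:,2]*18.8); print("grasp m",g.round(1),"F m",(M().T@s["force"]).round(1),"phi",np.degrees(np.arctan2(g[0],g[2]-187)).round(1),"r",np.hypot(g[0],g[2]-187).round(1),(M().T@R).round(2)[:,2])
E
python3 st2.py
python3 - <<'E'
from h import *
R,t,s=tool(); g=w2m(t-R[:,2]*18.8); f0=np.radians(-58); X=lambda f:np.array([48*np.sin(f),g[1],187+48*np.cos(f)])
d=(g-X(f0)); d[1]=0
fs=np.radians(np.linspace(-58,75,21))[1:]
plan([(R,m2w(X(f)+d)+R[:,2]*18.8,1) for f in fs])
E
```

```text
time_s: 10.78
ee_pos: [560.4, 15.7, 193.1]
ee_rot: [179.9, -0.1, 101.6]
force: [2.2, -0.3, -0.4]
gripper_width: 11.3
grasp m [-39.9  -2.3 211.9] F m [ 2.1 -0.7 -0.4] phi -58.0 r 47.1 [ 0.  0. -1.]
{"offset": [[0.0, 0.003, -0.005], [0.0, 0.004, -0.004], [0.0, 0.004, -0.003], [0.0, 0.005, -0.004], [0.0, 0.005, -0.002]], "rotation": [[0.0, 0.0, 0.0], [0.0, 0.0, 0.0], [0.0, 0.0, 0.0], [0.0, 0.0, 0.0], [0.0, 0.0, 0.0]]}
{"offset": [[0.0, 0.005, -0.002], [0.0, 0.005, -0.002], [0.0, 0.006, -0.0], [0.0, 0.005, -0.0], [0.0, 0.006, 0.0]], "rotation": [[0.0, 0.0, 0.0], [0.0, 0.0, 0.0], [0.0, 0.0, 0.0], [0.0, 0.0, 0.0], [0.0, 0.0, 0.0]]}
{"offset": [[0.0, 0.005, 0.001], [0.0, 0.006, 0.002], [0.0, 0.005, 0.002], [0.0, 0.004, 0.003], [0.0, 0.005, 0.004]], "rotation": [[0.0, 0.0, 0.0], [0.0, 0.0, 0.0], [0.0, 0.0, 0.0], [0.0, 0.0, 0.0], [0.0, 0.0, 0.0]]}
{"offset": [[0.0, 0.004, 0.004], [0.0, 0.003, 0.004], [0.0, 0.003, 0.005], [0.0, 0.002, 0.005], [0.0, 0.002, 0.005]], "rotation": [[0.0, 0.0, 0.0], [0.0, 0.0, 0.0], [0.0, 0.0, 0.0], [0.0, 0.0, 0.0], [0.0, 0.0, 0.0]]}
```

```bash
python3 -m creep '{"offset": [[0,0.003,-0.005],[0,0.004,-0.004],[0,0.004,-0.003],[0,0.005,-0.004],[0,0.005,-0.002]],"rotation":[[0,0,0],[0,0,0],[0,0,0],[0,0,0],[0,0,0]]}'
python3 st2.py
python3 -m creep '{"offset": [[0,0.005,-0.002],[0,0.005,-0.002],[0,0.006,0],[0,0.005,0],[0,0.006,0]],"rotation":[[0,0,0],[0,0,0],[0,0,0],[0,0,0],[0,0,0]]}'
python3 st2.py
```

```text
time_s: 11.4
ee_pos: [578.2, 19.3, 211.7]
ee_rot: [-179.7, -0.1, 101.6]
force: [-8.5, -2.1, 0.8]
gripper_width: 11.4
grasp m [-21.7  -2.3 230.5] F m [-8.7 -0.3  0.8] phi -26.5 r 48.6 [-0.01  0.   -1.  ]
time_s: 12.02
ee_pos: [605.9, 24.8, 218.1]
ee_rot: [-180.0, -0.0, 101.6]
force: [-7.2, -1.5, 5.5]
gripper_width: 12.0
grasp m [  6.5  -2.6 236.9] F m [-7.4 -0.   5.5] phi 7.4 r 50.3 [-0.  0. -1.]
```

```bash
python3 -m creep '{"offset": [[0,0.005,0.002],[0,0.006,0.002],[0,0.005,0.002],[0,0.004,0.003],[0,0.004,0.004]],"rotation":[[0,0,0],[0,0,0],[0,0,0],[0,0,0],[0,0,0]]}'
python3 st2.py
```

```text
time_s: 12.65
ee_pos: [630.2, 29.7, 205.0]
ee_rot: [179.9, -0.0, 101.6]
force: [-5.6, -1.8, 4.1]
gripper_width: 11.1
grasp m [ 31.3  -2.8 223.8] F m [-5.8 -0.6  4.1] phi 40.4 r 48.3 [ 0.  0. -1.]
```

```bash
python3 -m creep '{"offset": [[0,0.005,0.006],[0,0.005,0.006],[0,0.002,0.004],[0,0.002,0.004],[0,0.001,0.004]],"rotation":[[0,0,0],[0,0,0],[0,0,0],[0,0,0],[0,0,0]]}'
python3 st2.py
python3 -m creep '{"offset": [[0,0,0],[0,0,0]],"rotation":[[0,0,0],[0,0,0]]}'
python3 st2.py
python3 - <<'E'
from h import *
im=grab_frame("wrist")[:,:,::-1].copy(); cv2.imwrite("pics/w7.png",im)
im=grab_frame("side")[:,:,::-1]; a=im[110:310,160:420]; cv2.imwrite("pics/s7c.png",cv2.resize(a,None,fx=3,fy=3,interpolation=cv2.INTER_CUBIC))
p=camera_params("wrist")
for f in (65,70,75,80):
    r=np.radians(f); print(f,[projw(m2w((48*np.sin(r),y,187+48*np.cos(r))),p).round(0) for y in (-22,2,33)],((proj("side",m2w((48*np.sin(r),-22,187+48*np.cos(r))))-[160,110])*3).round(1))
E
```

```text
time_s: 13.28
ee_pos: [644.6, 32.5, 180.9]
ee_rot: [180.0, -0.0, 101.6]
force: [-7.0, -1.4, 4.9]
gripper_width: 11.0
grasp m [ 46.   -2.9 199.7] F m [-7.2  0.1  4.9] phi 74.6 r 47.7 [ 0.  0. -1.]
time_s: 13.52
ee_pos: [644.7, 32.5, 180.3]
ee_rot: [180.0, -0.0, 101.6]
force: [-4.8, -2.9, 2.7]
gripper_width: 11.6
grasp m [ 46.1  -2.9 199.1] F m [-5.3 -1.9  2.7] phi 75.3 r 47.7 [ 0.  0. -1.]
65 [array([275., 311.]), array([275., 271.]), array([275., 210.])] [287.7 178.3]
70 [array([279., 307.]), array([278., 267.]), array([278., 208.])] [286.4 180.9]
75 [array([281., 303.]), array([281., 264.]), array([281., 206.])] [285.4 183.9]
80 [array([282., 299.]), array([283., 261.]), array([283., 204.])] [284.8 187. ]
```

View pics/w7.png

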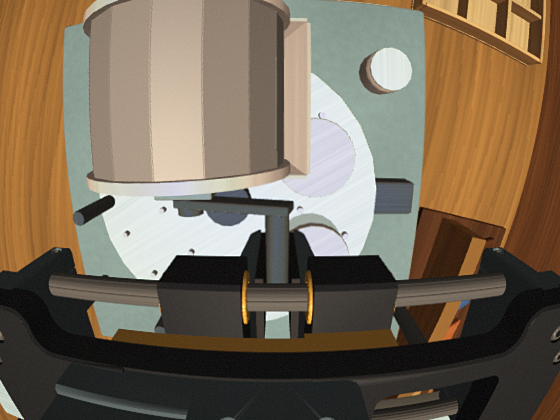

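View pics/s7c.png

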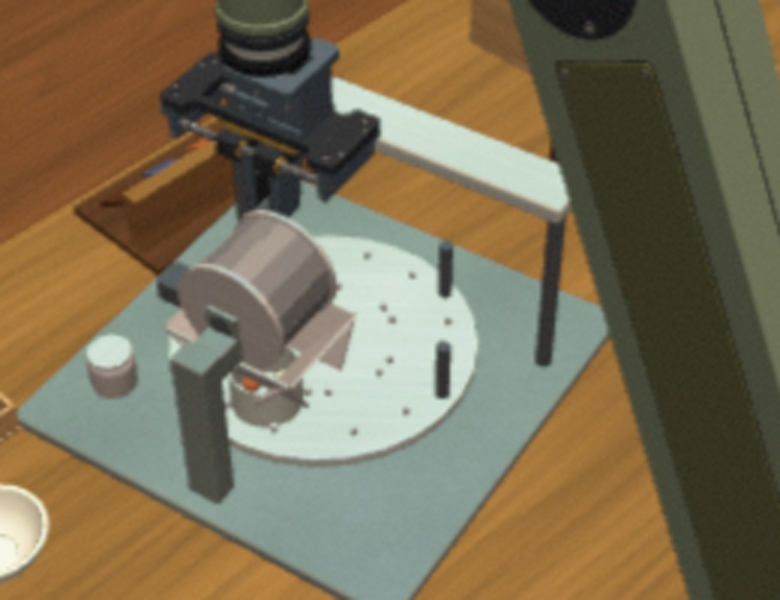

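```bash
python3 -m creep '{"offset": [[0,0,0],[0,0,0],[0,0,0],[0,0,-0.01],[0,0,-0.02]],"rotation":[[0,0,0],[0,0,0],[0,0,0],[0,0,0],[0,0,0]]}' 0.5
python3 -m creep '{"offset": [[0,0,-0.03],[-0.01,0,-0.04],[-0.03,0,-0.03],[-0.05,0,-0.01],[-0.06,0,0]],"rotation":[[0,0,0],[0,0,0],[0,0,0],[0,0,0],[0,0,0]]}'
python3 - <<'E'
from h import *
im=grab_frame("side")[:,:,::-1]; cv2.imwrite("pics/s8c.png",cv2.resize(im[180:260,200:310],None,fx=7,fy=7,interpolation=cv2.INTER_CUBIC))
im=grab_frame("top")[:,:,::-1]; a=im[120:240,200:350]; cv2.imwrite("pics/t8c.png",cv2.resize(a,None,fx=5,fy=5,interpolation=cv2.INTER_CUBIC))
im=grab_frame("wrist")[:,:,::-1].copy(); cv2.imwrite("pics/w8.png",im)
R,t,s=tool();print(w2m(t))
p=camera_params("wrist")
for f in (70,75,80):
    r=np.radians(f); print(f,[projw(m2w((48*np.sin(r),y,187+48*np.cos(r))),p).round(0) for y in (-22,2,33)],((proj("side",m2w((48*np.sin(r),-22,187+48*np.cos(r))))-[200,180])*7).round(1),((proj("top",m2w((48*np.sin(r),-22,187+48*np.cos(r))))-[200,120])*5).round(1))
E
```

```text
time_s: 14.25
ee_pos: [644.6, 33.0, 207.8]
ee_rot: [-179.9, -0.1, 101.6]
force: [0.5, -0.3, -0.3]
gripper_width: 45.7
time_s: 14.88
ee_pos: [675.9, -114.7, 320.3]
ee_rot: [179.8, -0.0, 101.7]
force: [0.8, 0.3, 0.6]
gripper_width: 45.7
[  45.59845536 -155.54134569  317.45368933]
70 [array([277.,  57.]), array([277.,  31.]), array([277.,  -1.])] [388.2 -67.8] [407.3 203.5]
75 [array([279.,  58.]), array([279.,  32.]), array([279.,   1.])] [386. -61.] [406.7 202.4]
80 [array([280.,  58.]), array([280.,  33.]), array([279.,   2.])] [384.6 -53.7] [406.3 201.8]
```

View pics/s8c.png

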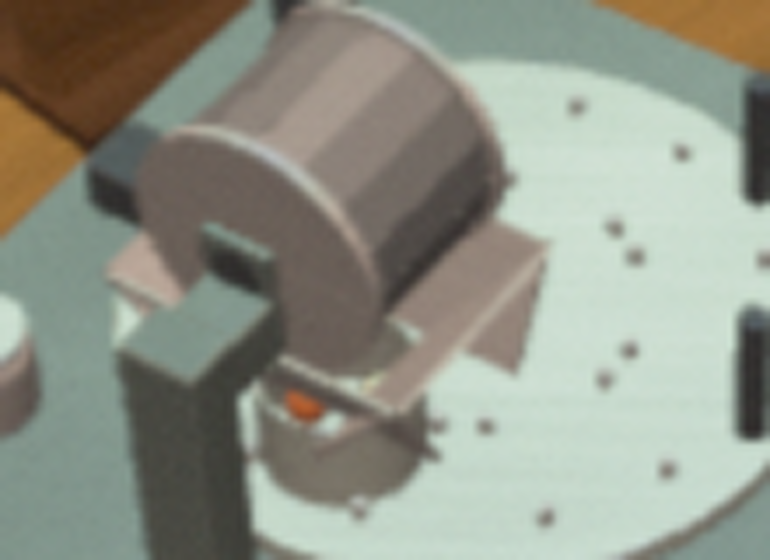

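View pics/t8c.png

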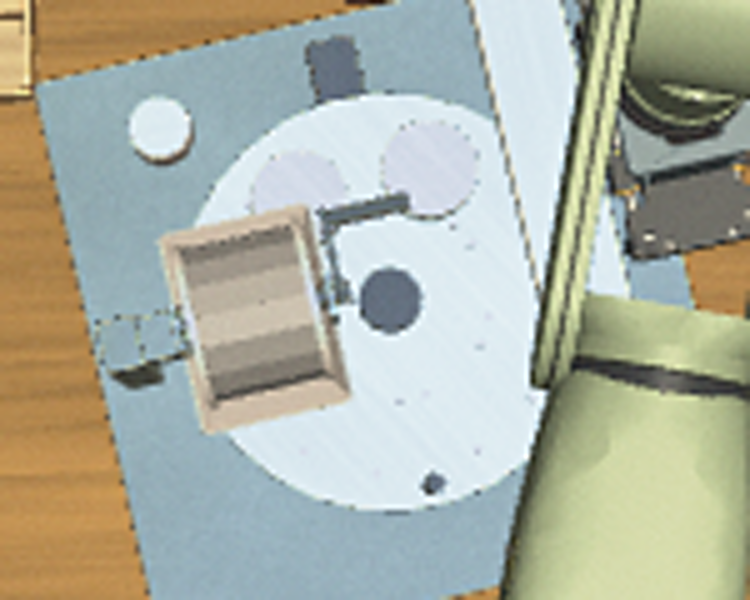

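View pics/w8.png

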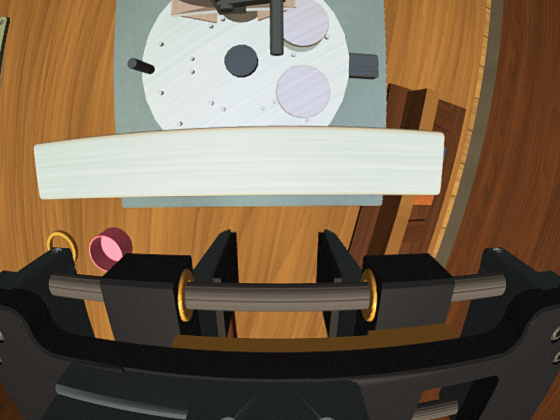

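Run:
```python
from h import *
Rt=slant(0); 
e=plan([(Rt,m2w((-240,0,320)),6),(Rt,m2w((-255,15,175)),4)])
```

```text
{"offset": [[0.026, -0.048, -0.0], [0.026, -0.048, -0.0], [0.026, -0.048, -0.001], [0.025, -0.047, -0.0], [0.026, -0.048, -0.001]], "rotation": [[-0.0, -0.0, -0.1], [-0.0, -0.0, -0.1], [-0.0, -0.0, -0.0], [-0.0, -0.0, -0.1], [-0.0, -0.0, -0.0]]}
{"offset": [[0.026, -0.047, -0.0], [0.004, -0.004, 0.036], [0.004, -0.004, 0.036], [0.003, -0.004, 0.036], [0.004, -0.003, 0.037]], "rotation": [[-0.0, -0.1, -0.1], [-0.0, 0.0, 0.0], [-0.0, 0.0, 0.0], [-0.0, 0.0, 0.0], [-0.0, 0.0, 0.0]]}
```

```bash
python3 -m creep '{"offset": [[0.026,-0.048,0],[0.026,-0.048,0],[0.026,-0.048,0],[0.025,-0.047,0],[0.026,-0.048,0]],"rotation":[[0,0,0],[0,0,0],[0,0,0],[0,0,0],[0,0,0]]}'
python3 -m creep '{"offset": [[0.026,-0.047,0],[0.004,-0.004,0.036],[0.004,-0.004,0.036],[0.003,-0.004,0.036],[0.004,-0.003,0.037]],"rotation":[[0,0,0],[0,0,0],[0,0,0],[0,0,0],[0,0,0]]}'
python3 - <<'E'
from h import *
p=camera_params("wrist"); im=grab_frame("wrist")[:,:,::-1].copy(); cv2.imwrite("pics/w9.png",im)
u=projw(m2w((0,90,85)),p); print(u, w2m(-p["R"].T@p["t"]), env.state()["force"])
x,y=u.astype(int); a=im[max(0,y-60):y+60,max(0,x-70):x+70]; cv2.imwrite("pics/w9c.png",cv2.resize(a,None,fx=5,fy=5,interpolation=cv2.INTER_CUBIC))
E
```

```text
time_s: 15.65
ee_pos: [413.0, -34.3, 318.4]
ee_rot: [180.0, -0.1, 101.7]
force: [0.5, -0.2, 0.5]
gripper_width: 45.5
time_s: 16.27
ee_pos: [345.6, -7.0, 172.6]
ee_rot: [179.9, -0.1, 101.6]
force: [1.0, 0.1, 0.1]
gripper_width: 45.7
[532.65794127 145.28629551] [-256.70676115   95.66728351  343.9323536 ] [-3.70132403 -0.21739729 -3.68687899]
```

View pics/w9.png

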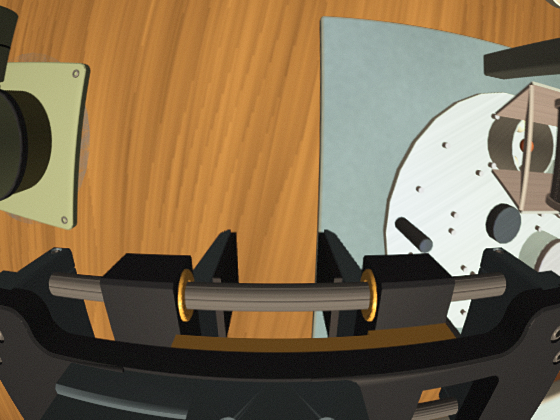

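View pics/w9c.png

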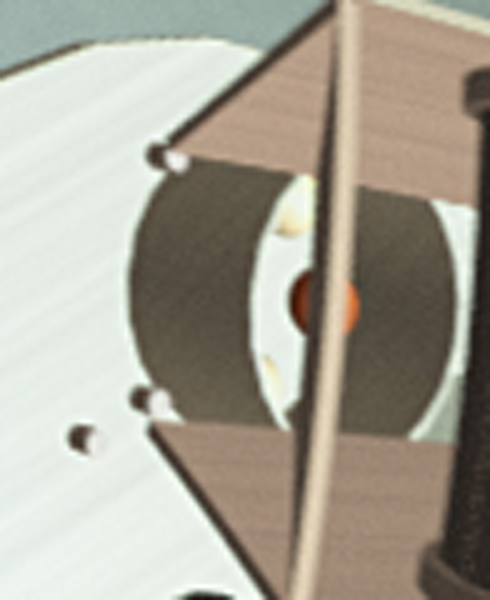

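```bash
python3 -m creep '{"offset": [[0.01,0.015,0.02],[0.01,0,0.02],[0,0,0]],"rotation":[[0,0,0],[0,0,0],[0,0,0]]}'
cat > lk.py <<'E'
import sys
from h import *
p=camera_params("wrist"); im=grab_frame("wrist")[:,:,::-1].copy()
u=projw(m2w((0,90,80)),p); print(u, w2m(-p["R"].T@p["t"]))
x,y=u.astype(int); a=im[max(0,y-50):y+50,max(0,x-60):x+60]; cv2.imwrite(sys.argv[1],cv2.resize(a,None,fx=6,fy=6,interpolation=cv2.INTER_CUBIC))
E
python3 lk.py pics/w10.png
python3 -m creep '{"offset": [[0.03,0,0],[0.03,0,0],[0,0,0]],"rotation":[[0,0,0],[0,0,0],[0,0,0]]}'
python3 lk.py pics/w11.png
```

```text
time_s: 16.7
ee_pos: [355.7, 15.5, 133.0]
ee_rot: [-179.8, -0.1, 101.7]
force: [-0.4, 0.0, 0.8]
gripper_width: 45.6
[545.18032887 170.46156862] [-241.62482877  115.55006174  304.31943387]
time_s: 17.12
ee_pos: [345.1, 74.5, 134.5]
ee_rot: [179.9, -0.1, 101.8]
force: [-0.7, -1.4, -0.6]
gripper_width: 45.4
[531.59949986 232.71326389] [-240.93867794  175.55626601  305.75716421]
```

View pics/w10.png

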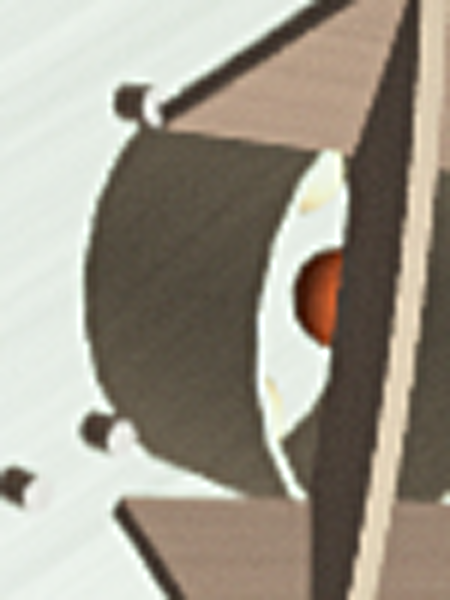

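View pics/w11.png

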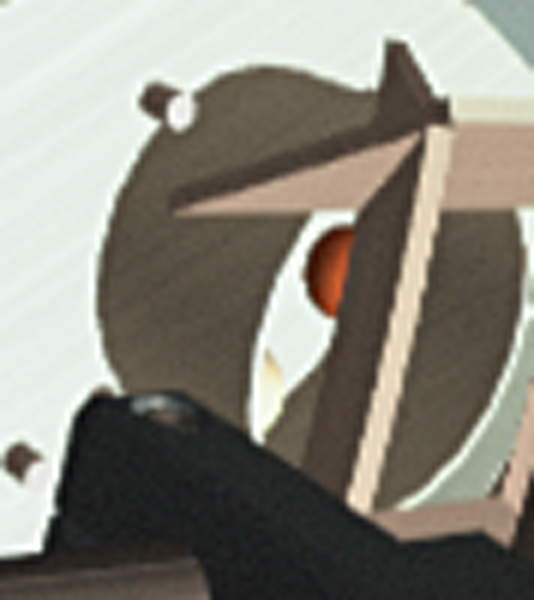

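Run:
```python
from h import *
Rt=slant(0); 
plan([(Rt,m2w((-180,40,330)),4),(Rt,m2w((225,15,330)),7),(Rt,m2w((230,15,180)),4)])
```

```text
{"offset": [[-0.015, 0.015, -0.049], [-0.014, 0.015, -0.049], [-0.015, 0.015, -0.049], [-0.014, 0.014, -0.049], [-0.004, 0.058, 0.0]], "rotation": [[0.0, -0.0, -0.0], [0.0, -0.0, -0.0], [0.0, -0.0, -0.0], [0.1, -0.1, -0.0], [-0.0, 0.0, -0.0]]}
{"offset": [[-0.003, 0.058, 0.0], [-0.004, 0.058, 0.0], [-0.003, 0.058, 0.0], [-0.004, 0.058, 0.0], [-0.003, 0.058, 0.0]], "rotation": [[-0.0, 0.0, -0.0], [-0.0, 0.0, -0.0], [-0.0, 0.0, -0.0], [-0.0, 0.0, -0.0], [-0.0, 0.0, -0.0]]}
{"offset": [[-0.004, 0.057, 0.0], [0.0, 0.001, 0.038], [0.0, 0.001, 0.037], [0.0, 0.002, 0.038], [0.0, 0.001, 0.037]], "rotation": [[-0.0, 0.0, -0.0], [-0.0, 0.0, -0.0], [-0.0, 0.0, -0.0], [-0.0, 0.0, -0.0], [-0.0, 0.0, -0.0]]}
```

```bash
python3 -m creep '{"offset": [[-0.015,0.015,-0.049],[-0.014,0.015,-0.049],[-0.015,0.015,-0.049],[-0.014,0.014,-0.049],[-0.004,0.05,0]],"rotation":[[0,0,0],[0,0,0],[0,0,0],[0,0,0],[0,0,0]]}'
python3 -m creep '{"offset": [[-0.004,0.058,0],[-0.004,0.058,0],[-0.004,0.058,0],[-0.004,0.058,0],[-0.003,0.058,0]],"rotation":[[0,0,0],[0,0,0],[0,0,0],[0,0,0],[0,0,0]]}'
python3 -m creep '{"offset": [[-0.002,0.055,0],[0,0.001,0.038],[0,0.001,0.037],[0,0.002,0.038],[0,0.001,0.037]],"rotation":[[0,0,0],[0,0,0],[0,0,0],[0,0,0],[0,0,0]]}'
python3 lk.py pics/w12.png
```

```text
time_s: 17.8
ee_pos: [465.7, 32.4, 334.9]
ee_rot: [179.4, 0.1, 101.4]
force: [1.5, 0.6, -0.2]
gripper_width: 45.6
time_s: 18.42
ee_pos: [753.6, 72.2, 329.5]
ee_rot: [180.0, -0.0, 101.5]
force: [0.7, -0.3, 0.1]
gripper_width: 45.6
time_s: 19.05
ee_pos: [811.1, 82.2, 177.7]
ee_rot: [-180.0, -0.0, 101.5]
force: [-0.1, -0.0, -0.2]
gripper_width: 45.4
[ 53.35869925 134.3018314 ] [217.7218907   88.33816491 349.00357848]
```

View pics/w12.png

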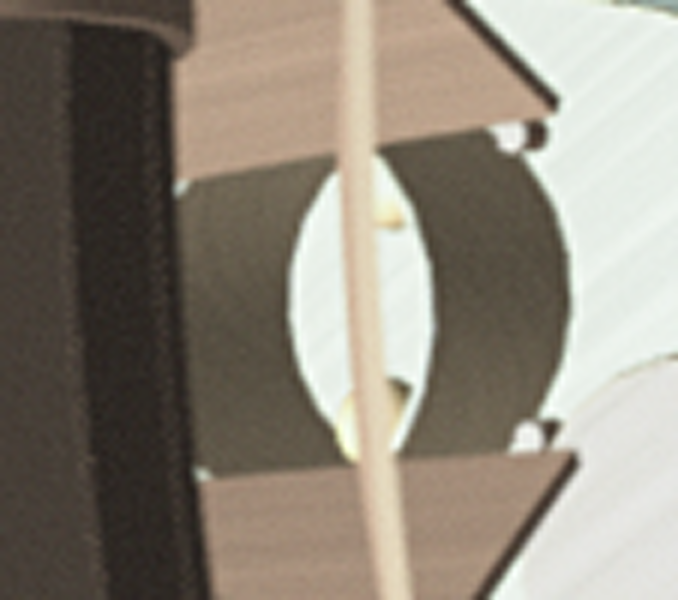

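```bash
python3 -m creep '{"offset": [[0,-0.002,-0.04],[0,-0.002,-0.05],[0,0,-0.05],[0,0,0],[0,0,0]],"rotation":[[0,0,0],[0,0,0],[0,0,0],[0,0,0],[0,0,0]]}'
python3 - <<'E'
from h import *
im=grab_frame("side")[:,:,::-1]; cv2.imwrite("pics/s13.png",im)
cv2.imwrite("pics/s13c.png",cv2.resize(im[110:310,160:420],None,fx=3,fy=3,interpolation=cv2.INTER_CUBIC))
r=np.radians
for f in (70,75,80): print(f,[((proj("side",m2w((48*np.sin(r(f)),y,187+48*np.cos(r(f)))))-[160,110])*3).round(1) for y in (-22,33)])
E
```

```text
time_s: 19.73
ee_pos: [807.0, 82.1, 318.8]
ee_rot: [-180.0, -0.1, 101.5]
force: [-0.4, -0.3, -0.9]
gripper_width: 45.7
70 [array([286.4, 180.9]), array([249.9, 216. ])]
75 [array([285.4, 183.9]), array([249. , 218.9])]
80 [array([284.8, 187. ]), array([248.5, 222. ])]
```

View pics/s13c.png

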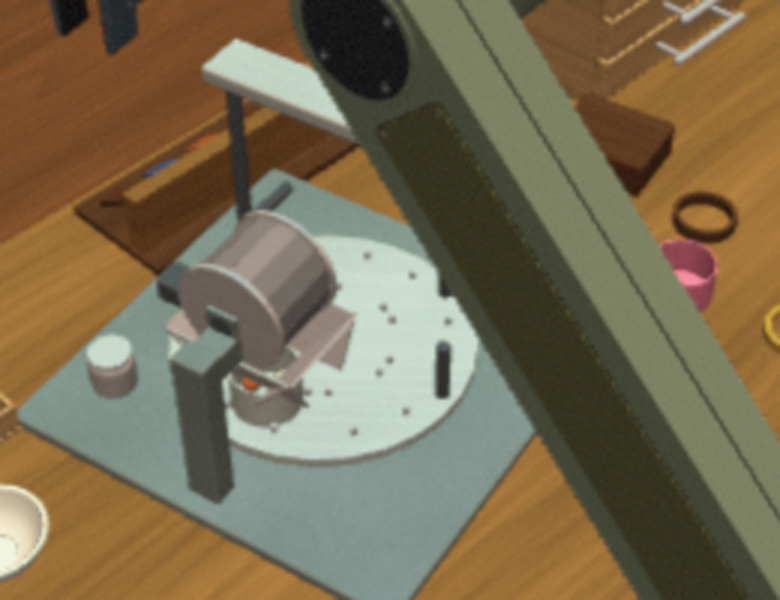

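```bash
python3 -c "
from workcell import env
print(env.job_done(), env.state()['time_s'])"
```

```text
the job is handed in; nothing more can be done
the job is handed in; nothing more can be done
```

The job is done and handed in at about 20 s on the robot's clock. The cup is clicked home under the hopper, and three stones show in it.

**Turntable:** I gripped handle5 beneath the lamp bar with the tool slanted 43 degrees. I turned the table one click clockwise, from 300 to 240 degrees. Both handles then appeared within 2–3 pixels of where the next click should put them. The push peaked at about 19 N going into the click and fell to about 4–5 N once home.

**Drum:** I gripped the crank pin from above and took it over the top to 75 degrees on the far side, which puts the opening straight down. The tool pose read 75.3 degrees there. The side and top pictures agree to within a few degrees, limited by the cameras' calibration of about 2 mm. I could not see the opening itself.

**Last checks:**
- **Stones:** No single picture shows all three. The orange one shows from the near side, and the two cream ones show partly from the near side and again from the far side.
- **Jars:** Both stood in their pockets after the crank turn. The drum and the arm hid them in the final picture.
- **Other things:** I did not touch anything else on the counter, and what the last picture shows of it had not moved.
- **Gripper:** It was open and clear of everything at hand-in.

No check failed or disagreed.

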